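Lock the sleeve nest and run it under the press

ROBOT

A 6-joint arm with a two-finger parallel gripper is mounted at the origin on the work surface. World frame = base frame: x ahead of the robot, y to its left, z up, the work surface at z = 0. Lengths are in m, angles in rad, forces in N, time in s.
With the tool pointing down it reaches from about 0.425 to 0.95 m from the base axis. Payload 3.5 kg.
Tool frame: the origin (TCP) lies at the very end of the fingers, on their centre line; the grasp point (between the pads) lies 19 mm behind it; x points along the fingers, z is the direction in which the jaws open and shut, and the axes are right-handed (so a half turn about x gives the same grasp; the last joint's range is limited). The gripper opens to 85 mm and grips with 20 to 120 N. Pads are 22 mm wide; open, the fingers measure 114 mm over their backs; the gripper's body (76 mm by 85 mm) begins 54 mm behind the grasp point. The pads swing forward as they close: fully open they stand 13 mm farther back than shut.
Start: joints at [-1.331, 0.286, 1.577, -0, 1.279, -0.15], TCP at [0.257, -0.624, 0.231] pointing down, gripper open.
Joint ranges: [-2.77, 2.77], [-0.9, 2.22], [0.21, 2.48], [-1.53, 4.67], [0.24, 2.81], [-2.84, 2.84]. Speed limits (rad/s): [2.79, 2.79, 3.14, 3.14, 3.14, 3.14].

INTERFACE

Orientations are given as a unit quaternion [x, y, z, w].
In Python, from plant import ctrl, cams gives the robot as it stands.
- The arm moves only by the tool play_rows, never from a script. Its argument "rows" is a list of rows, each a list of 3 entries, a list of its own where there are three numbers: the opening in per cent of the stroke, from 0 (shut) to 100 (fully open), then the shift along the tool's x, y, z in units of 0.3 m (1.0 is 0.3 m), then the turn, a rotation vector about the tool's x, y, z in units of pi/2 rad (1.0 is pi/2 rad). A call has 1 to 10 rows; each row is the pose to reach, as a shift and turn from the pose commanded when the call began, along the tool's axes at that moment; what a row does not reach only later rows make up. A row lasts 1/12 s, in which the tool goes at most 41.7 mm and 7.16 degrees, less where a joint would pass 70% of its speed; a pose out of reach is approached as far as the arm can. A call with a number of a shift or a turn outside -1 to 1 is refused whole. A call with a gripper value outside its range is refused whole. The fingers move at their own pace and stop on an object; "force" is the grip in N (left out, the last holds). Time passes only in rows, so rows that repeat a pose let the fingers close. It gives the time, the measured TCP pose, the force and the opening at its end, in the units of the state.
- ctrl.get_state(): the state, without advancing time (a new reading comes with each control period).
- cams.read_camera(name): name is "side" or "top" or "wrist"; returns a dict with "color" (384x512x3 uint8, red, green, blue), "fx", "fy", "cx", "cy" (pixels), "k1" (the pictures are not rectified: a ray, as slopes to the right and down, at radius r is drawn at 1 + k1 r^2 times it, then the intrinsics apply), "view" (4x4, takes a point from world to camera coordinates). Camera axes: x right, y down, z forward; pixel columns grow to the right and rows downward; lengths in m; the calibration is good to about 2 mm. A picture is of the moment at which its call begins. There is no depth.
- ctrl.sign_off(): hands the job in, once; it reports no verdict.
The state is a dict: "time": time; "qpos": joint angles; "dq": joint speeds; "joint_efforts": joint torques, N m; "eef_pos": TCP position; "tcp_rot": TCP orientation; "contact_force": force on the tool from outside, world axes, zero at the start; "wrist_torque": the same for the moment, N m; "opening": opening from 0.0 (shut) to 1.0 (fully open).
Only numpy, scipy, OpenCV 4.12 (cv2) and the standard library are available. Lean on these libraries where they do the work, as an engineer would, in place of code of your own. Each camera call takes 0.05 s, during which the arm holds its last target. There are 200 camera calls.

TASK

Turn the lock collar of the sleeve nest by its lever until the yellow pointer lines up with the red mark, while the carriage is still drawn out. Then push the carriage by its yellow end plate along the bed until it is fully home under the press ram, with the collar still on its mark. Leave the gear, arbor, bush and copper gaskets where they are.

Things in the scene. Friction and masses are not known exactly. Their poses are not given: they have to be found in the camera images.
- collar (a joint): Angle (rad) of the lock collar about its upright axis: 0 = yellow pointer at the red mark (locked). Starts between -1.4 and -0.7; grows anticlockwise seen from above. Stops at -1.6 and +0.5, so it can pass the mark. A captive steel ring, 132 mm diameter, 67 to 91 mm above the table; stiff (about 2 N at lever_push), stays where left. The pointer is 90 degrees clockwise from the lever.
- collar_axis (a point): On the collar's axis, 81 mm above the table; rides with the carriage, does not turn with the collar. y axis: the way the carriage slides home; x axis: where the lever points when locked; z up. A brass sleeve, 80 mm diameter, stands here, top 130 mm above the table. The red mark is a stripe on the -y side of the aluminium skirt (170 mm diameter, top 64 mm above the table).
- lever_push (a point): Middle of the collar's lever, 110 mm from the axis, 81 mm above the table; turns with the collar, x axis outward along the lever. A level dark steel bar 16 mm wide, 24 mm high (69 to 93 mm above the table), out to 145 mm from the axis, with a black ball of 34 mm diameter at its end. Outside the skirt the carriage below is 35 mm high, its end plate 65 mm.
- carriage (a joint): Travel of the carriage along the press bed in m: it starts drawn out, between 0 and 0.03, and 0.16 is fully home against the stop, with the nest under the ram. It slides stiffly (about 9 N) and stays where it is left.
- push_plate (a point): Centre of the outer face of the carriage's yellow upright end plate, 48 mm above the table, 152 mm from the collar's axis. Plate 130 mm wide, 14 mm thick, top 65 mm above the table; the bed at its foot is 20 mm above the table. y axis: the way to push (level, to the press); z up. At home the press head (158 mm up and higher) is 110 mm beyond this face.
- gear_center (a point): Middle of the greasy steel gear lying flat, 108 mm diameter, 40 mm high; leave it alone.
- arbor_center (a point): Middle of the green steel arbor standing upright, 130 mm high, foot 68 mm in diameter; leave it alone.
- bush_center (a point): Middle of the brass pilot bush standing upright, 64 mm diameter, 60 mm high; leave it alone.
- gasket0_c (a point): Middle of a copper gasket ring lying flat, 84 mm diameter, 5 mm high; leave it alone.
- gasket1_c (a point): Middle of the other copper gasket ring, the same; leave it alone.

How it is judged:
On the way, in this order (a step that is already met when the one before it is completed fails the run):
1. the collar is turned to its mark while the carriage is still drawn out (value of joint collar between -0.09 and 0.09 rad and value of joint carriage below 0.06 m), for 0.3 s.
2. the carriage is pushed fully home with the collar on its mark (value of joint carriage above 0.155 m and value of joint collar between -0.09 and 0.09 rad), for 0.2 s.
At the end, for the whole second after the job is handed in: The collar stands within 0.09 rad (5 degrees) of its mark, the carriage is within 5 mm of fully home, both are at rest, and the gear, arbor, bush and gaskets are within 30 mm of where they were (all of step 2 and velocity of joint carriage between -0.01 and 0.01 m/s and velocity of joint collar between -0.05 and 0.05 rad/s and distance of each of gear_center, arbor_center, bush_center, gasket0_c, gasket1_c from where it was at the start of the episode below 0.03 m); the robot touches nothing.
It fails at once if the gear, arbor, bush or a gasket is moved by more than 30 mm (distance of any of gear_center, arbor_center, bush_center, gasket0_c, gasket1_c from where it was at the start of the episode above 0.03 m).
It also fails if it takes over 61 s, if anything falls off the work surface, if the arm or the gripper's body presses on something with over 40 N, if the wrist force passes 120 N, or if a joint passes its speed limit or range.

## Working session

There is one attempt and no reset: what is moved stays moved. The work goes in short steps, Python scripts to look and compute and a tool call to move; the robot and the scene stay as the last step left them, time stands still between calls to the robot, and variables do not carry over. Pictures are saved under pics/ and viewed, about 8 in all and at most 12, crops included, and the job is handed in when it is done.

Besides the shell and the picture viewer there is one more tool, called by a JSON object that holds its "api" and its "payload", one argument or row to a line. play_rows: Moves the arm, as the interface text tells. Shifts and turns lie within -1 to 1; 1 stands for 0.3 m of shift or pi/2 rad of turn. Its arguments: {"type":"object","properties":{"rows":{"type":"array"},"force":{"type":"number"}},"required":["rows"]}

```bash
mkdir -p pics; ls; cat > h.py <<'E'
import numpy as np, cv2
from plant import ctrl, cams
from scipy.spatial.transform import Rotation as R
def snap(n,f=None):
    c=cams.read_camera(n)
    if f: cv2.imwrite('pics/'+f,c['color'][:,:,::-1])
    return c
def ray(c,uv):
    p=np.array([[uv]],float); K=np.array([[c['fx'],0,c['cx']],[0,c['fy'],c['cy']],[0,0,1.]])
    d=cv2.undistortPoints(p,K,np.array([c['k1'],0,0,0.]))[0,0]
    V=np.array(c['view']); Rm=V[:3,:3]; o=-Rm.T@V[:3,3]
    return o,Rm.T@np.array([d[0],d[1],1])
def onz(c,uv,z):
    o,d=ray(c,uv); return o+d*(z-o[2])/d[2]
def proj(c,P):
    V=np.array(c['view']); q=V[:3,:3]@np.array(P)+V[:3,3]; s=q[:2]/q[2]; s=s*(1+c['k1']*(s@s))
    return s[0]*c['fx']+c['cx'],s[1]*c['fy']+c['cy']
def blobs(c,lo,hi,amin=15):
    h=cv2.cvtColor(c['color'],cv2.COLOR_RGB2HSV); m=cv2.inRange(h,np.array(lo),np.array(hi))
    n,_,s,ce=cv2.connectedComponentsWithStats(m)
    return [(s[i].tolist(),ce[i].round(1).tolist()) for i in range(1,n) if s[i][4]>=amin]
E
python3 - <<'E'
from h import *
t=snap('top','t0.png'); s=snap('side','s0.png')
for n,c in(('top',t),('side',s)):
    print(n,'cam at',(-c['view'][:3,:3].T@c['view'][:3,3]).round(3))
    print('yel',blobs(c,(22,120,100),(34,255,255))); print('red',blobs(c,(0,150,80),(6,255,255)),blobs(c,(174,150,80),(180,255,255)))
print(ctrl.get_state())
import cv2
cv2.imwrite('pics/both.png',cv2.resize(np.vstack([t['color'],s['color']])[:,:,::-1],(400,600)) if 0 else t['color'][:,:,::-1])
E
```

```text
pics
top cam at [ 0.403 -0.146  1.297]
yel []
red [] []
side cam at [1.187 0.382 0.921]
yel [([273, 200, 13, 16, 30], [279.6, 206.5])]
red [] []
{'time': 0.1, 'qpos': array([-1.33098943e+00,  2.87103428e-01,  1.57807635e+00, -2.81259182e-06,
        1.27860303e+00, -1.50019226e-01]), 'dq': array([ 1.23263272e-03, -3.80697848e-03, -3.05666881e-03, -2.83958014e-04,
        9.64839879e-04, -8.63688263e-05]), 'joint_efforts': array([ 1.05888561e-03, -4.07295156e+01, -2.93697095e+01, -1.38229316e-04,
        3.42084350e-03, -6.60749961e-06]), 'eef_pos': array([ 0.25638592, -0.62374914,  0.23004316]), 'tcp_rot': array([ 0.39421287,  0.58794489, -0.39316945,  0.58680049]), 'contact_force': array([-0.19479034,  0.10193136,  0.87862324]), 'wrist_torque': array([ 0.03273971, -0.04642476, -0.02449468]), 'opening': 0.9998494633282952}
```

View pics/t0.png

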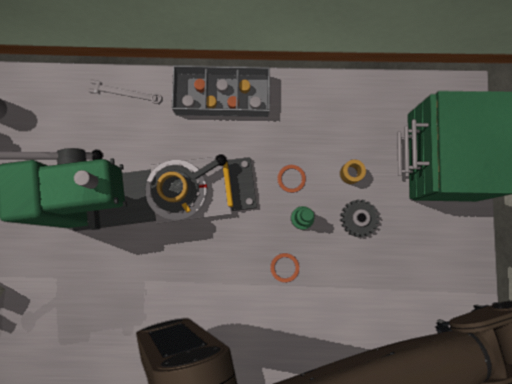

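View pics/s0.png

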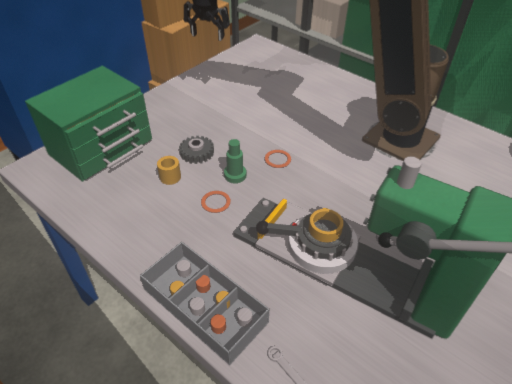

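The top view shows the collar at about (173,187), its ball at (221,160), the yellow plate at (229,185), the red mark at about (204,186), and the press to the left. The side view agrees. Next I'll get world positions.

```bash
python3 - <<'E'
from h import *
t=snap('top'); s=snap('side')
for n,c in(('top',t),('side',s)):
    print(n,c['view'].round(2)[:3,:3].tolist())
    print('yel',blobs(c,(15,130,70),(34,255,255),6)); print('red',blobs(c,(0,120,50),(12,255,255),4),blobs(c,(172,120,40),(180,255,255),4))
T=lambda uv,z:onz(t,uv,z).round(3)
print('sleeve',T((173,186),.13),'ball',T((221,160),.081),'platetop',T((226,166),.065),T((232,206),.065),'mark',T((204,186),.064),'ptr',T((186,208),.085))
S=lambda uv,z:onz(s,uv,z).round(3)
print('sleeve',S((326,219),.13),'ball',S((262,227),.081),'plate',S((286,202),.065),S((261,233),.065))
print('gask',T((292,179),0),T((285,267),0),'bush',T((354,171),.06),'arbor',T((306,215),.13),'gear',T((361,218),.04),'ram/press head',T((120,185),.2))
im=t['color'][130:240,110:290]; cv2.imwrite('pics/crop.png',cv2.resize(im[:,:,::-1],None,fx=4,fy=4,interpolation=cv2.INTER_CUBIC))
E
```

```text
top [[0.02, -1.0, 0.0], [-0.99, -0.02, -0.12], [0.12, -0.0, -0.99]]
yel [([239, 80, 11, 13, 104], [244.2, 85.5]), ([207, 96, 10, 12, 96], [210.9, 101.3]), ([341, 160, 25, 24, 343], [352.9, 171.3]), ([223, 163, 10, 44, 228], [227.6, 184.8]), ([157, 172, 30, 30, 322], [172.3, 186.2]), ([182, 203, 9, 9, 50], [185.7, 207.0])]
red [([0, 45, 512, 18, 3417], [255.2, 54.6]), ([194, 79, 11, 13, 103], [199.3, 84.8]), ([228, 96, 8, 12, 81], [231.7, 101.7]), ([278, 165, 27, 27, 240], [291.0, 178.3]), ([199, 184, 8, 4, 22], [202.4, 185.6]), ([271, 254, 28, 28, 261], [284.6, 267.3])] []
side [[-0.65, 0.76, 0.01], [0.53, 0.47, -0.7], [-0.54, -0.45, -0.71]]
yel [([142, 0, 88, 78, 3976], [176.3, 36.2]), ([217, 0, 11, 8, 57], [221.5, 3.6]), ([190, 9, 5, 9, 33], [191.7, 13.2]), ([150, 80, 10, 6, 37], [154.2, 82.4]), ([157, 156, 23, 28, 499], [168.8, 169.2]), ([265, 199, 22, 25, 233], [276.4, 211.6]), ([310, 208, 33, 34, 523], [324.4, 226.4]), ([258, 233, 6, 6, 22], [259.9, 235.5]), ([170, 281, 14, 13, 105], [175.5, 286.0]), ([216, 291, 12, 11, 81], [220.7, 295.4]), ([227, 302, 3, 5, 13], [228.0, 304.0])]
red [([239, 16, 18, 13, 131], [245.8, 21.6]), ([230, 24, 2, 10, 13], [230.7, 28.6]), ([0, 138, 7, 13, 44], [1.7, 145.3]), ([265, 150, 26, 17, 147], [277.5, 158.1]), ([202, 191, 28, 21, 208], [215.5, 201.2]), ([292, 223, 4, 3, 8], [293.6, 224.0]), ([196, 275, 14, 18, 182], [203.0, 283.6]), ([211, 314, 15, 20, 224], [217.9, 323.5]), ([0, 381, 2, 3, 4], [0.2, 382.2])] []
sleeve [0.562 0.065 0.13 ] ball [ 0.644 -0.057  0.081] platetop [ 0.63  -0.07   0.065] [ 0.517 -0.089  0.065] mark [ 0.572 -0.01   0.064] ptr [0.508 0.035 0.085]
sleeve [0.559 0.065 0.13 ] ball [ 0.646 -0.058  0.081] plate [ 0.529 -0.074  0.065] [ 0.652 -0.056  0.065]
gask [ 0.606 -0.262  0.   ] [ 0.349 -0.243  0.   ] bush [ 0.623 -0.431  0.06 ] arbor [ 0.491 -0.287  0.13 ] gear [ 0.492 -0.454  0.04 ] ram/press head [0.552 0.184 0.2  ]
```

View pics/crop.png

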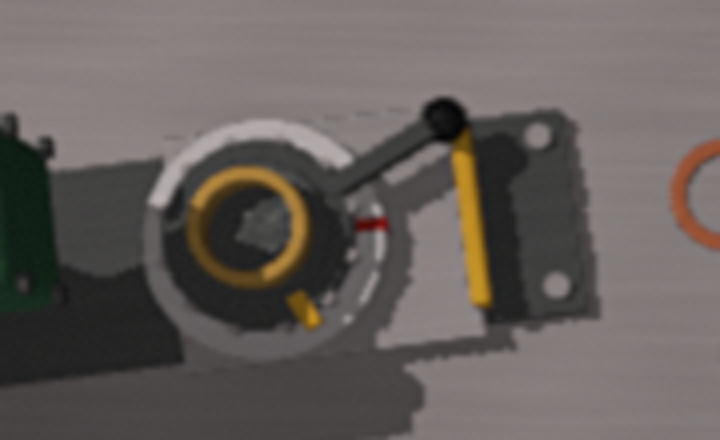

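```bash
cat >> h.py <<'E'
def go(P,yawz,st=None):
    """shift (0.3 m units) and turn (pi/2) in tool axes to TCP P, tool down, tool z at yaw yawz deg"""
    st=st or ctrl.get_state(); R0=R.from_quat(st['tcp_rot']); a=np.radians(yawz)
    z=np.array([np.cos(a),np.sin(a),0]); x=np.array([0,0,-1.]); y=np.cross(z,x)
    R1=R.from_matrix(np.c_[x,y,z])
    return ((R0.inv().apply(np.array(P)-st['eef_pos']))/.3).round(3).tolist(), ((R0.inv()*R1).as_rotvec()/(np.pi/2)).round(3).tolist()
def yaw(st):
    z=R.from_quat(st['tcp_rot']).as_matrix()[:,2]; return np.degrees(np.arctan2(z[1],z[0]))
E
python3 - <<'E'
from h import *
st=ctrl.get_state(); print(R.from_quat(st['tcp_rot']).as_matrix().round(3), yaw(st), st['qpos'].round(2))
t=snap('top')
print('plate c',onz(t,(227.6,184.8),.06).round(4),'mark',onz(t,(202.4,185.6),.064).round(4))
A=np.array([.561,.065]);
for u0 in ((0.,223.5+4),): pass
# plate long edge direction by fitLine
h=cv2.cvtColor(t['color'],cv2.COLOR_RGB2HSV); m=cv2.inRange(h,(15,130,70),(34,255,255)); ys,xs=np.nonzero(m[160:210,220:236])
W=np.array([onz(t,(x+220,y+160),.06)[:2] for x,y in zip(xs,ys)],np.float32); l=cv2.fitLine(W,2,0,.01,.01).ravel(); print('plate dir',l,np.degrees(np.arctan2(l[1],l[0])))
for yw in (7,-173): print(yw,go((.589,-.048,.2),yw))
E
```

```text
[[-0.     0.925  0.38 ]
 [ 0.001  0.38  -0.925]
 [-1.     0.    -0.001]] -67.66545788056428 [-1.33  0.29  1.58  0.    1.28 -0.15]
plate c [ 0.5772 -0.0753  0.06  ] mark [ 0.5732 -0.0051  0.064 ]
plate dir [ 0.9884199   0.15174343  0.5773229  -0.07524384] 8.727975
7 ([0.104, 1.755, -1.355], [-0.83, -0.001, -0.001])
-173 ([0.104, 1.755, -1.355], [1.17, -0.001, 0.001])
```

{"api": "play_rows", "payload": {
  "rows": [
    [0,[0.05,0.88,-0.68],[-0.4,0,0]],
    [0,[0.05,0.88,-0.68],[-0.4,0,0]],
    [0,[0.05,0.88,-0.68],[-0.4,0,0]],
    [0,[0.05,0.88,-0.68],[-0.4,0,0]],
    [0,[0.05,0.88,-0.68],[-0.4,0,0]],
    [0,[0.05,0.88,-0.68],[-0.4,0,0]],
    [0,[0.05,0.88,-0.68],[-0.4,0,0]],
    [0,[0.05,0.88,-0.68],[-0.4,0,0]],
    [0,[0.05,0.88,-0.68],[-0.4,0,0]],
    [0,[0.05,0.88,-0.68],[-0.4,0,0]]
  ]
}}

```text
time: 1.08
eef_pos: [0.4241, -0.3334, 0.2162]
tcp_rot: [0.191, 0.681, -0.192, 0.681]
contact_force: [-0.7, -0.6, -0.6]
opening: 0.004
```

```bash
python3 - <<'E'
from h import *
st=ctrl.get_state(); print(st['time'],st['eef_pos'],yaw(st),st['opening'])
print(go((.585,-.055,.2),7.5))
E
```

```text
1.0833 [ 0.42405534 -0.33335931  0.2162367 ] -31.420784197431125 0.004291900830226919
([0.054, 1.071, -0.026], [-0.432, -0.0, 0.0])
```

{"api": "play_rows", "payload": {
  "rows": [
    [0,[0.0,1.0,-0.03],[-0.43,0,0]],
    [0,[0.0,1.0,-0.03],[-0.43,0,0]],
    [0,[0.0,1.0,-0.03],[-0.43,0,0]],
    [0,[0.0,1.0,-0.03],[-0.43,0,0]],
    [0,[0.0,1.0,-0.03],[-0.43,0,0]],
    [0,[0.0,1.0,-0.03],[-0.43,0,0]],
    [0,[0.0,1.0,-0.03],[-0.43,0,0]],
    [0,[0.0,1.0,-0.03],[-0.43,0,0]],
    [0,[0.0,1.0,-0.03],[-0.43,0,0]],
    [0,[0.0,1.0,-0.03],[-0.43,0,0]]
  ]
}}

```text
time: 1.92
eef_pos: [0.573, -0.0765, 0.2161]
tcp_rot: [-0.044, 0.706, 0.043, 0.706]
contact_force: [0.2, 0.2, -0.1]
opening: 0.001
```

```bash
python3 - <<'E'
from h import *
st=ctrl.get_state(); print(st['time'],st['eef_pos'],yaw(st),st['opening'])
w=snap('wrist','w0.png'); print((-w['view'][:3,:3].T@w['view'][:3,3]).round(3))
for n,P in dict(axis130=(.561,.065,.13),ball=(.645,-.057,.081),plate=(.577,-.075,.06),mark=(.573,-.005,.064)).items(): print(n,np.round(proj(w,P)))
E
```

```text
1.9167 [ 0.5730189  -0.07645797  0.2161093 ] 7.020676004225223 0.0009285243380194407
[0.563 0.002 0.359]
axis130 [267.  -2.]
ball [337. 171.]
plate [263. 175.]
mark [268. 104.]
```

View pics/w0.png

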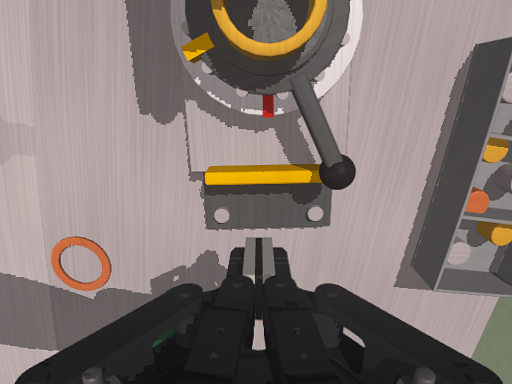

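The wrist view shows the ball at (337,171), the red mark at (268,105), the plate edge from (206,172) to (322,166), and the pointer at (197,47). These match the predicted pixels within a few px. Next come the arc waypoints.

```bash
python3 - <<'E'
from h import *
w=snap('wrist'); W=lambda uv,z:onz(w,uv,z)
a,b=W((206,178),.062),W((320,174),.062); print('plate',a,b,np.degrees(np.arctan2(*(b-a)[[1,0]])), (a+b)/2)
print('ball',W((337,171),.081),'lever mid',W((320,128),.093),'mark',W((268,105),.064))
A=np.array([.561,.065]); B=W((337,171),.081)[:2]-A; print('lever ang',np.degrees(np.arctan2(B[1],B[0])),np.hypot(*B))
st=ctrl.get_state()
r=.112
def P(th,back=0,z=.072):
    t=np.radians(th);d=np.radians(th-8); off=.008+.011*abs(np.cos(d))+.0145*abs(np.sin(d))+back
    p=A+r*np.array([np.cos(t),np.sin(t)])-off*np.array([-np.sin(t),np.cos(t)]); return (*p,z)
th0=-56
print('above',P(th0,.014,.12),go(P(th0,.014,.12),8,st)); print('down',go(P(th0,.014),8,st))
s2=dict(st); s2['eef_pos']=np.array(P(th0,.014)); a=np.radians(8);
s2['tcp_rot']=(R.from_quat(st['tcp_rot'])*R.from_rotvec(np.array(go(P(th0),8,st)[1])*np.pi/2)).as_quat()
for th in (-56,-48,-40,-32,-24,-16,-8,0,4,8): print(th,np.round(P(th),3),go(P(th),8,s2)[0])
E
```

```text
plate [ 0.51993547 -0.08486951  0.062     ] [ 0.63363327 -0.06687194  0.062     ] 8.994888990598204 [ 0.57678437 -0.07587072  0.062     ]
ball [ 0.64455814 -0.05768416  0.081     ] lever mid [ 0.61891214 -0.01942077  0.093     ] mark [ 0.57286587 -0.00670715  0.064     ]
lever ang -55.7418737085914 0.14843640721735352
above (np.float64(0.5905886474286023), np.float64(-0.0501386155399974), 0.12) ([0.32, 0.083, 0.071], [-0.012, -0.0, 0.0])
down ([0.48, 0.083, 0.071], [-0.012, -0.0, 0.0])
-56 [ 0.602 -0.042  0.072] [-0.0, 0.02, 0.042]
-48 [ 0.616 -0.036  0.072] [-0.0, 0.036, 0.092]
-40 [ 0.63  -0.027  0.072] [-0.0, 0.058, 0.141]
-32 [ 0.642 -0.016  0.072] [-0.0, 0.088, 0.187]
-24 [ 0.653 -0.003  0.072] [-0.0, 0.125, 0.228]
-16 [0.662 0.011 0.072] [-0.0, 0.169, 0.264]
-8 [0.669 0.027 0.072] [-0.0, 0.219, 0.294]
0 [0.673 0.044 0.072] [-0.0, 0.273, 0.316]
4 [0.674 0.053 0.072] [-0.0, 0.301, 0.323]
8 [0.675 0.062 0.072] [-0.0, 0.331, 0.329]
```

{"api": "play_rows", "payload": {
  "rows": [
    [0,[0.1,0.08,0.07],[-0.01,0,0]],
    [0,[0.2,0.08,0.07],[-0.01,0,0]],
    [0,[0.3,0.08,0.07],[-0.01,0,0]],
    [0,[0.35,0.08,0.07],[-0.01,0,0]],
    [0,[0.4,0.08,0.07],[-0.01,0,0]],
    [0,[0.44,0.08,0.07],[-0.01,0,0]],
    [0,[0.48,0.08,0.07],[-0.01,0,0]],
    [0,[0.48,0.08,0.07],[-0.01,0,0]],
    [0,[0.48,0.08,0.07],[-0.01,0,0]]
  ]
}}

```text
time: 2.77
eef_pos: [0.5906, -0.0496, 0.072]
tcp_rot: [-0.048, 0.706, 0.049, 0.705]
contact_force: [-0.0, -0.2, 0.2]
opening: 0.002
```

{"api": "play_rows", "payload": {
  "rows": [
    [0,[0,0.02,0.042],[0,0,0]],
    [0,[0,0.036,0.092],[0,0,0]],
    [0,[0,0.058,0.141],[0,0,0]],
    [0,[0,0.088,0.187],[0,0,0]],
    [0,[0,0.105,0.208],[0,0,0]],
    [0,[0,0.125,0.228],[0,0,0]],
    [0,[0,0.147,0.246],[0,0,0]],
    [0,[0,0.169,0.264],[0,0,0]],
    [0,[0,0.169,0.264],[0,0,0]],
    [0,[0,0.169,0.264],[0,0,0]]
  ]
}}

```text
time: 3.6
eef_pos: [0.6629, 0.0129, 0.0726]
tcp_rot: [-0.049, 0.705, 0.049, 0.706]
contact_force: [-0.9, 1.1, -0.5]
opening: 0.001
```

```bash
python3 - <<'E'
from h import *
st=ctrl.get_state(); print(st['eef_pos'],yaw(st),st['contact_force'])
w=snap('wrist','w1.png')
t=snap('top'); im=t['color'][130:240,110:290]; big=cv2.resize(im[:,:,::-1],None,fx=3,fy=3,interpolation=cv2.INTER_CUBIC)
wi=w['color'][:,:,::-1]; v=np.zeros((330,540+440,3),np.uint8); v[:,:540]=big; v[:,540:]=cv2.resize(wi,(440,330)); cv2.imwrite('pics/v1.png',cv2.resize(v,(800,269)))
for th in (-16,-8,0,4,8,12): pass
E
```

```text
[0.6629009  0.01287376 0.07261454] 7.962502675642882 [-0.91645613  1.1286305  -0.479082  ]
```

View pics/v1.png

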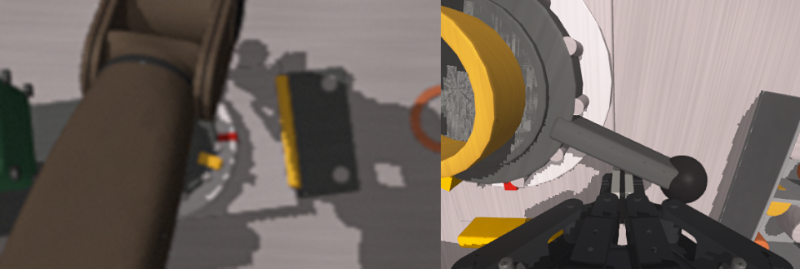

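The lever follows: the pointer is now about 25° short of the red mark. I'll continue to just short of the mark.

{"api": "play_rows", "payload": {
  "rows": [
    [0,[0,0.025,0.015],[0,0,0]],
    [0,[0,0.05,0.03],[0,0,0]],
    [0,[0,0.077,0.041],[0,0,0]],
    [0,[0,0.104,0.052],[0,0,0]],
    [0,[0,0.118,0.056],[0,0,0]],
    [0,[0,0.132,0.059],[0,0,0]],
    [0,[0,0.132,0.059],[0,0,0]],
    [0,[0,0.132,0.059],[0,0,0]]
  ]
}}

```text
time: 4.37
eef_pos: [0.6749, 0.0548, 0.0726]
tcp_rot: [-0.049, 0.705, 0.049, 0.706]
contact_force: [-0.0, 0.6, -1.1]
opening: 0.001
```

```bash
python3 - <<'E'
from h import *
st=ctrl.get_state(); print(st['eef_pos'],yaw(st),st['contact_force'])
w=snap('wrist','w2.png'); s=snap('side','s2.png')
cv2.imwrite('pics/v2.png',np.hstack([cv2.resize(w['color'],(400,300)),cv2.resize(s['color'][150:300,200:400],(400,300),interpolation=cv2.INTER_CUBIC)])[:,:,::-1])
t=snap('top'); print('yel',blobs(t,(15,130,60),(34,255,255),6),'red',blobs(t,(0,120,40),(10,255,255),3))
g=cv2.cvtColor(w['color'],cv2.COLOR_RGB2GRAY)
n,_,sx,ce=cv2.connectedComponentsWithStats(cv2.inRange(g,0,25)); print([(sx[i].tolist(),ce[i].round()) for i in range(1,n) if sx[i][4]>400])
E
```

```text
[0.67490046 0.05478065 0.07255269] 7.94653468922512 [-0.04963779  0.62119142 -1.13999154]
yel [([240, 80, 10, 13, 109], [244.3, 85.9]), ([207, 96, 9, 12, 99], [210.9, 101.4]), ([223, 161, 10, 46, 236], [227.4, 183.4]), ([341, 160, 25, 24, 365], [352.9, 171.4]), ([170, 171, 18, 31, 203], [179.9, 187.7]), ([192, 185, 10, 5, 50], [196.5, 187.0])] red [([194, 79, 11, 13, 99], [199.3, 84.8]), ([228, 96, 8, 12, 81], [231.7, 101.7]), ([278, 165, 27, 27, 241], [290.9, 178.3]), ([202, 184, 5, 4, 13], [204.6, 185.5]), ([271, 254, 28, 28, 246], [284.3, 267.3])]
[([263, 326, 20, 58, 462], array([272., 361.])), ([337, 333, 28, 41, 543], array([352., 354.])), ([129, 334, 103, 50, 1903], array([173., 367.])), ([285, 372, 55, 12, 411], array([312., 378.]))]
```

View pics/v2.png

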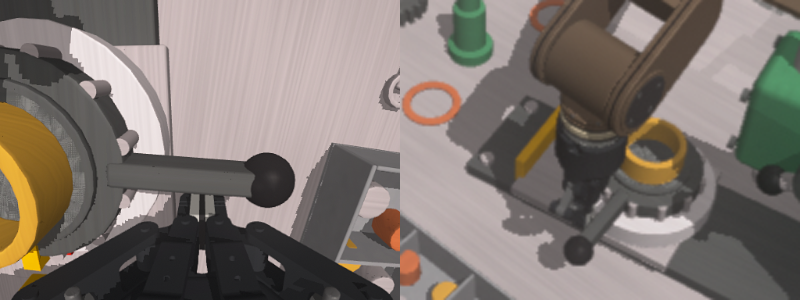

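Lever and pointer are nearly on the mark: ball at about (344,230) in the wrist view, pointer at (196.5,187) in the top view, mark at (204.6,185.5). Now the angles.

```bash
python3 - <<'E'
from h import *
w=snap('wrist'); t=snap('top'); A=np.array([.561,.065])
ang=lambda p:np.degrees(np.arctan2(p[1],p[0]))
b=onz(w,(344,230),.081)[:2]; print('ball',b,ang(b-A))
p=onz(w,(np.array([190,177])/1*1.28),.093)[:2]; q=onz(w,np.array([125,167.])*1.28,.093)[:2]
print('bar dir mid-edges', ang(p-q))
for z in(.083,.091,.095):
  P=onz(t,(196.5,187),z)[:2]; print('ptr',P,ang(P-A)+90)
m=onz(t,(204,185.5),.064)[:2]; print('mark',m,ang(m-A)+90); m=np.array([.5729,-.0067]); print('mark wrist0',ang(m-A)+90)
E
```

```text
ball [0.71354402 0.07576025] 4.034884957329176
bar dir mid-edges -1.5583402264558341
ptr [0.56637277 0.00885906] 5.466639948220262
ptr [0.56529574 0.00783543] 4.297518870281479
ptr [0.56475722 0.00732361] 3.7271598103158112
mark [ 0.57353133 -0.00954064] 9.542991042469893
mark wrist0 9.423442472183822
```

{"api": "play_rows", "payload": {
  "rows": [
    [0,[0,0.01,0.002],[0,0,0]],
    [0,[0,0.02,0.004],[0,0,0]],
    [0,[0,0.028,0.005],[0,0,0]],
    [0,[0,0.028,0.005],[0,0,0]],
    [0,[0,0.028,0.005],[0,0,0]]
  ]
}}

```text
time: 5.03
eef_pos: [0.6748, 0.0628, 0.0724]
tcp_rot: [-0.049, 0.705, 0.049, 0.706]
contact_force: [-0.2, -0.5, -0.0]
opening: 0.002
```

{"api": "play_rows", "payload": {
  "rows": [
    [0,[0,-0.03,0],[0,0,0]],
    [0,[0,-0.1,0],[0,0,0]],
    [0,[-0.1,-0.15,0],[0,0,0]],
    [0,[-0.25,-0.25,0],[0,0,0]],
    [0,[-0.4,-0.4,0],[0,0,0]],
    [0,[-0.4,-0.55,-0.1],[0,0,0]],
    [0,[-0.4,-0.7,-0.2],[0,0,0]],
    [0,[-0.4,-0.7,-0.3],[0,0,0]],
    [0,[-0.4,-0.7,-0.3],[0,0,0]],
    [0,[-0.4,-0.7,-0.3],[0,0,0]]
  ]
}}

```text
time: 5.87
eef_pos: [0.6122, -0.1623, 0.1931]
tcp_rot: [-0.048, 0.706, 0.047, 0.706]
contact_force: [1.9, 0.3, -0.1]
opening: -0.003
```

```bash
python3 - <<'E'
from h import *
st=ctrl.get_state(); print(st['time'],st['eef_pos'],yaw(st))
w=snap('wrist','w3.png'); t=snap('top')
print('W yel',blobs(w,(15,130,60),(34,255,255),30),'red',blobs(w,(0,120,40),(10,255,255),10))
print('T yel',blobs(t,(15,130,60),(34,255,255),20),'red',blobs(t,(0,120,40),(10,255,255),3))
E
```

```text
5.8667 [ 0.6122135  -0.162275    0.19311886] 7.6402659605030045
W yel [([487, 46, 25, 34, 652], [500.7, 64.1]), ([163, 72, 153, 20, 2692], [238.9, 81.3]), ([483, 149, 29, 34, 771], [499.0, 164.5]), ([252, 340, 12, 11, 85], [256.5, 345.7])] red [([230, 0, 14, 13, 153], [237.0, 5.7]), ([469, 112, 30, 29, 639], [484.0, 127.0]), ([1, 173, 66, 65, 1671], [33.4, 204.3]), ([211, 215, 69, 56, 1045], [239.4, 234.3])]
T yel [([239, 80, 11, 13, 110], [244.3, 85.9]), ([207, 96, 9, 12, 99], [210.9, 101.4]), ([341, 160, 25, 24, 363], [352.9, 171.4]), ([157, 172, 31, 30, 380], [172.0, 186.4]), ([192, 183, 10, 6, 54], [196.6, 185.6])] red [([194, 79, 11, 13, 100], [199.4, 84.8]), ([228, 96, 8, 12, 81], [231.7, 101.7]), ([278, 165, 27, 27, 236], [291.0, 178.2]), ([203, 184, 4, 3, 11], [204.6, 185.1]), ([271, 254, 28, 28, 259], [284.6, 267.3])]
```

View pics/w3.png

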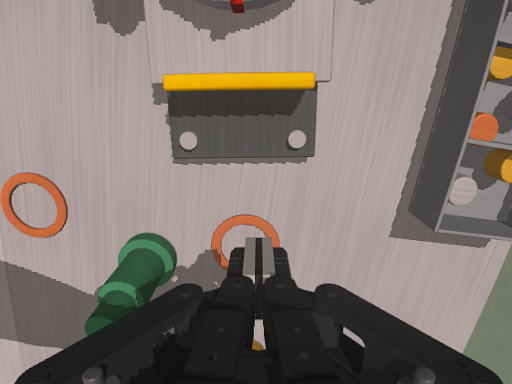

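The wrist view shows the plate at (239,81), clear of the tool, and the red mark just in view at (237,5). I'll go forward and up so the collar check isn't cut off.

{"api": "play_rows", "payload": {
  "rows": [
    [0,[-0.1,0.13,-0.1],[0,0,0]],
    [0,[-0.1,0.26,-0.15],[0,0,0]],
    [0,[-0.1,0.4,-0.18],[0,0,0]],
    [0,[-0.1,0.4,-0.18],[0,0,0]],
    [0,[-0.1,0.4,-0.18],[0,0,0]],
    [0,[-0.1,0.4,-0.18],[0,0,0]]
  ]
}}

```text
time: 6.47
eef_pos: [0.5451, -0.0454, 0.2224]
tcp_rot: [-0.05, 0.705, 0.05, 0.706]
contact_force: [0.9, -1.2, -0.0]
opening: -0.0
```

```bash
python3 - <<'E'
from h import *
st=ctrl.get_state(); print(st['time'],st['eef_pos'],yaw(st))
w=snap('wrist','w4.png')
print('W yel',blobs(w,(15,130,60),(34,255,255),30),'red',blobs(w,(0,120,40),(10,255,255),10))
E
```

```text
6.4667 [ 0.54507899 -0.04541408  0.22244032] 8.109047367346935
W yel [([249, 0, 111, 108, 5016], [307.9, 47.7]), ([285, 118, 17, 29, 418], [293.6, 132.6]), ([491, 173, 21, 22, 331], [501.9, 183.6]), ([229, 194, 122, 20, 2386], [289.0, 203.6]), ([482, 249, 30, 22, 463], [498.2, 258.7])] red [([287, 147, 11, 6, 56], [292.1, 149.9]), ([473, 217, 22, 24, 347], [484.2, 229.8]), ([72, 255, 58, 51, 1157], [100.5, 279.6]), ([254, 319, 10, 14, 89], [259.1, 324.1])]
```

View pics/w4.png

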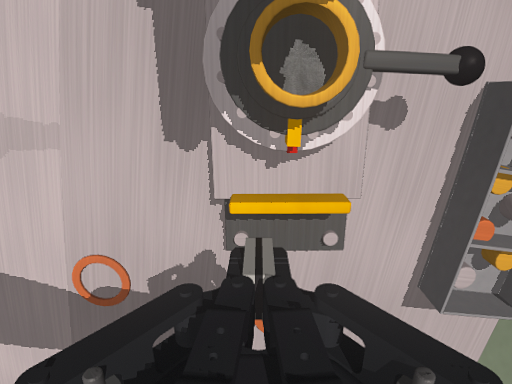

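```bash
python3 - <<'E'
from h import *
st=ctrl.get_state(); w=snap('wrist'); W=lambda uv,z:onz(w,uv,z)[:2]
ang=lambda p:np.degrees(np.arctan2(p[1],p[0]))
# sleeve top outer circle: x 250..359 at z=.13, bottom tangent y=107
h=cv2.cvtColor(w['color'],cv2.COLOR_RGB2HSV); m=cv2.inRange(h,(15,130,60),(34,255,255)); m[112:]=0
c=max(cv2.findContours(m,0,cv2.CHAIN_APPROX_NONE)[0],key=cv2.contourArea)[:,0]
L=np.array([W(p,.13) for p in c]); (x,y),r=cv2.minEnclosingCircle(L.astype(np.float32)); A=np.array([x,y]); print('axis',A,r)
ball=W((464.5,66),.081); bar=[W(p,.093) for p in((375,61),(440,63.5))]
print('ball',ball,ang(ball-A),np.hypot(*(ball-A)),'bar',ang(bar[1]-bar[0]))
for z in(.085,.091,.095): print('ptr',ang(W((293.6,132.6),z)-A)+90)
print('mark',ang(W((292.1,151),.064)-A)+90)
a,b=W((229,204),.062),W((351,204),.062); print('plate dir',ang(b-a),(a+b)/2,'normal via axis',ang((a+b)/2-A)+90)
e=(a+b)/2; f=np.array([-np.sin(np.radians(9)),np.cos(np.radians(9))]); PF=A-.152*f; print('push face',PF)
for nm,P in dict(up=(*(PF-.05*f),.2),down=(*(PF-.05*f),.04)).items(): print(nm,P,go(P,9,st))
E
```

```text
axis [0.56175137 0.06750076] 0.039958082139492035
ball [0.71338842 0.0847045 ] 6.47272525791688 0.1526098410130715 bar 7.441750187321788
ptr 7.825145022382273
ptr 7.199816733908932
ptr 6.775294733807044
mark 8.902480506857685
plate dir 7.937394531695058 [ 0.58301103 -0.07305143] normal via axis 8.60125428524681
push face [ 0.5855294  -0.08262787]
up (np.float64(0.5933511275997477), np.float64(-0.1320122821587879), 0.2) ([0.075, -0.305, 0.119], [-0.011, 0.0, 0.0])
down (np.float64(0.5933511275997477), np.float64(-0.1320122821587879), 0.04) ([0.608, -0.305, 0.118], [-0.011, 0.0, 0.0])
```

The collar is about 1.5° short of its mark (±1.5°), inside the 5° tolerance. Next I'll back off behind the end plate and go down.

{"api": "play_rows", "payload": {
  "rows": [
    [0,[0.07,-0.15,0.06],[-0.01,0,0]],
    [0,[0.07,-0.31,0.12],[-0.01,0,0]],
    [0,[0.07,-0.31,0.12],[-0.01,0,0]],
    [0,[0.2,-0.31,0.12],[-0.01,0,0]],
    [0,[0.35,-0.31,0.12],[-0.01,0,0]],
    [0,[0.45,-0.31,0.12],[-0.01,0,0]],
    [0,[0.55,-0.31,0.12],[-0.01,0,0]],
    [0,[0.61,-0.31,0.12],[-0.01,0,0]],
    [0,[0.61,-0.31,0.12],[-0.01,0,0]],
    [0,[0.61,-0.31,0.12],[-0.01,0,0]]
  ]
}}

```text
time: 7.4
eef_pos: [0.5926, -0.1345, 0.0378]
tcp_rot: [-0.054, 0.706, 0.054, 0.704]
contact_force: [0.7, -0.1, 0.2]
opening: -0.004
```

```bash
python3 - <<'E'
from h import *
st=ctrl.get_state(); print(st['time'],st['eef_pos'],yaw(st),st['contact_force'])
f=np.array([-np.sin(np.radians(8.5)),np.cos(np.radians(8.5))]); PF=np.array([.5855,-.0826])
for d in (-.012,.05,.10,.13,.15): print(d,go((*(PF+(d-.011)*f),.04),yaw(st),st)[0])
E
```

```text
7.4 [ 0.59257716 -0.13454761  0.03775216] 8.75695988640157 [ 0.65684673 -0.08168122  0.24543276]
-0.012 [-0.007, 0.098, 0.003]
0.05 [-0.007, 0.305, 0.004]
0.1 [-0.007, 0.471, 0.004]
0.13 [-0.007, 0.571, 0.005]
0.15 [-0.007, 0.638, 0.005]
```

{"api": "play_rows", "payload": {
  "rows": [
    [0,[0,0.06,0],[0,0,0]],
    [0,[0,0.11,0],[0,0,0]],
    [0,[0,0.14,0],[0,0,0]],
    [0,[0,0.17,0.001],[0,0,0]],
    [0,[0,0.2,0.001],[0,0,0]],
    [0,[0,0.24,0.001],[0,0,0]],
    [0,[0,0.28,0.002],[0,0,0]],
    [0,[0,0.32,0.002],[0,0,0]],
    [0,[0,0.36,0.003],[0,0,0]],
    [0,[0,0.4,0.003],[0,0,0]]
  ]
}}

```text
time: 8.23
eef_pos: [0.5773, -0.0184, 0.0415]
tcp_rot: [-0.059, 0.704, 0.052, 0.706]
contact_force: [0.6, -13.1, -2.0]
opening: -0.0
```

```bash
python3 - <<'E'
from h import *
st=ctrl.get_state(); print(st['time'],st['eef_pos'],yaw(st),st['contact_force'])
w=snap('wrist','w5.png')
E
```

```text
8.2333 [ 0.57725509 -0.01843407  0.04145511] 8.987152614792407 [  0.62902158 -13.07308355  -2.03366708]
```

View pics/w5.png

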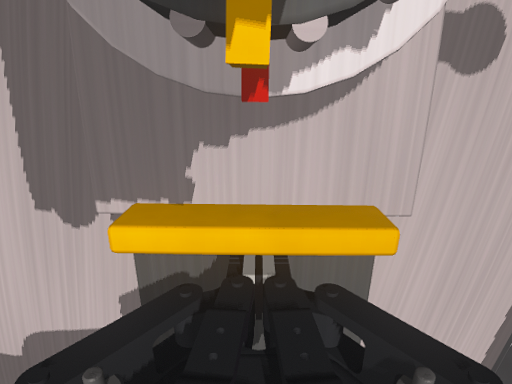

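The plate moves squarely with the fingers. The pointer at (248,32) sits beside the red mark at (255,85), still about 2° short. I'll continue the push.

{"api": "play_rows", "payload": {
  "rows": [
    [0,[0,0.03,0],[0,0,0]],
    [0,[0,0.06,0],[0,0,0]],
    [0,[0,0.09,0],[0,0,0]],
    [0,[0,0.12,0],[0,0,0]],
    [0,[0,0.14,0],[0,0,0]],
    [0,[0,0.16,0],[0,0,0]]
  ]
}}

```text
time: 8.78
eef_pos: [0.57, 0.03, 0.0412]
tcp_rot: [-0.058, 0.703, 0.053, 0.706]
contact_force: [1.6, -11.0, -0.7]
opening: -0.0
```

{"api": "play_rows", "payload": {
  "rows": [
    [0,[0,0.015,0],[0,0,0]],
    [0,[0,0.025,0],[0,0,0]],
    [0,[0,0.03,0],[0,0,0]]
  ]
}}

```text
time: 9.03
eef_pos: [0.5686, 0.0394, 0.0411]
tcp_rot: [-0.057, 0.703, 0.053, 0.706]
contact_force: [0.7, -9.9, 0.0]
opening: 0.002
```

{"api": "play_rows", "payload": {
  "rows": [
    [0,[0,0.01,0],[0,0,0]],
    [0,[0,0.02,0],[0,0,0]],
    [0,[0,0.025,0],[0,0,0]]
  ]
}}

```text
time: 9.28
eef_pos: [0.5676, 0.0464, 0.0412]
tcp_rot: [-0.057, 0.703, 0.053, 0.707]
contact_force: [1.1, -15.0, -1.1]
opening: 0.001
```

{"api": "play_rows", "payload": {
  "rows": [
    [0,[0,0.01,0],[0,0,0]],
    [0,[0,0.015,0],[0,0,0]],
    [0,[0,0.015,0],[0,0,0]]
  ]
}}

```text
time: 9.53
eef_pos: [0.5676, 0.0464, 0.0413]
tcp_rot: [-0.061, 0.703, 0.051, 0.707]
contact_force: [2.5, -23.1, -1.1]
opening: 0.002
```

{"api": "play_rows", "payload": {
  "rows": [
    [0,[0,0.01,0],[0,0,0]],
    [0,[0,0.015,0],[0,0,0]],
    [0,[0,0.015,0],[0,0,0]]
  ]
}}

```text
time: 9.78
eef_pos: [0.5677, 0.0464, 0.0414]
tcp_rot: [-0.065, 0.703, 0.049, 0.707]
contact_force: [3.4, -37.4, -3.0]
opening: -0.002
```

The carriage is against its stop: TCP y stayed at 0.0464 while the force rose to 37 N. I'll back away and check.

{"api": "play_rows", "payload": {
  "rows": [
    [0,[0,-0.06,0],[0,0,0]],
    [0,[0,-0.12,0],[0,0,0]],
    [0,[0,-0.2,0],[0,0,0]],
    [0,[-0.1,-0.25,0],[0,0,0]],
    [0,[-0.2,-0.25,0],[0,0,0]],
    [0,[-0.3,-0.22,0],[0,0,0]],
    [0,[-0.35,-0.22,0],[0,0,0]],
    [0,[-0.35,-0.22,0],[0,0,0]]
  ]
}}

```text
time: 10.45
eef_pos: [0.5778, -0.0075, 0.1507]
tcp_rot: [-0.056, 0.701, 0.054, 0.709]
contact_force: [1.3, -0.1, 1.0]
opening: 0.001
```

```bash
python3 - <<'E'
from h import *
st=ctrl.get_state(); print(st['time'],st['eef_pos'],yaw(st),st['contact_force'])
w=snap('wrist','w6.png'); t=snap('top')
print('yel',blobs(w,(15,130,40),(34,255,255),30),'red',blobs(w,(0,120,40),(10,255,255),10))
print('T',blobs(t,(0,120,40),(34,255,255),20))
E
```

```text
10.45 [ 0.57782958 -0.00754823  0.15069636] 8.876954182972119 [ 1.2700064  -0.12150763  1.01877636]
yel [([163, 94, 178, 21, 3469], [251.0, 103.8]), ([497, 229, 15, 20, 226], [505.3, 239.6]), ([482, 313, 30, 18, 358], [499.8, 320.6])] red [([245, 0, 15, 24, 331], [252.0, 10.7]), ([474, 274, 22, 26, 367], [485.6, 288.4]), ([12, 306, 66, 53, 1222], [40.9, 328.8]), ([252, 346, 13, 5, 39], [257.2, 348.3])]
T [([0, 45, 512, 18, 4078], [255.3, 54.4]), ([194, 79, 11, 13, 101], [199.3, 84.7]), ([239, 80, 11, 13, 113], [244.2, 85.9]), ([207, 96, 10, 12, 103], [211.0, 101.5]), ([228, 96, 8, 12, 81], [231.7, 101.7]), ([341, 160, 25, 24, 378], [353.0, 171.4]), ([278, 165, 27, 27, 239], [291.0, 178.2]), ([118, 179, 18, 30, 192], [129.3, 194.2]), ([174, 178, 8, 9, 47], [177.0, 182.2]), ([271, 254, 28, 28, 249], [284.6, 267.3]), ([503, 363, 9, 21, 154], [507.5, 373.4])]
```

View pics/w6.png

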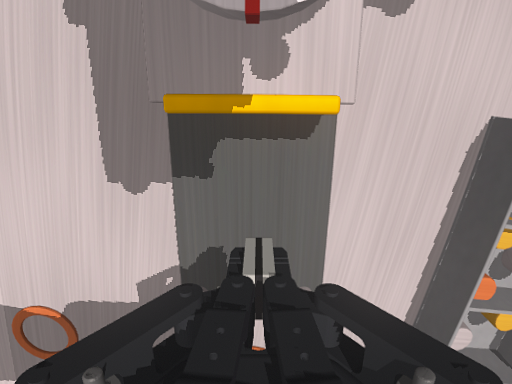

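The carriage is home and clear of the tool; the plate is at (251,104) and the mark at (252,11), with the pointer just out of view. Gaskets and bush are unchanged in the top view. I'll tilt the tool to see the pointer.

{"api": "play_rows", "payload": {
  "rows": [
    [0,[-0.05,-0.05,0],[0,0,0.08]],
    [0,[-0.1,-0.1,0],[0,0,0.15]],
    [0,[-0.1,-0.1,0],[0,0,0.2]],
    [0,[-0.1,-0.1,0],[0,0,0.2]],
    [0,[-0.1,-0.1,0],[0,0,0.2]],
    [0,[-0.1,-0.1,0],[0,0,0.2]]
  ]
}}

```text
time: 11.05
eef_pos: [0.5777, -0.0363, 0.1722]
tcp_rot: [0.057, 0.706, 0.164, 0.686]
contact_force: [0.1, 0.6, -0.5]
opening: -0.001
```

```bash
python3 - <<'E'
from h import *
st=ctrl.get_state(); print(st['time'],st['eef_pos'],yaw(st),st['contact_force'],st['dq'].round(3))
w=snap('wrist','w7.png')
print('yel',blobs(w,(15,130,40),(34,255,255),30),'red',blobs(w,(0,120,30),(10,255,255),10))
E
```

```text
11.05 [ 0.57771045 -0.03625441  0.17220818] 8.857793342751107 [ 0.07611493  0.63765981 -0.54481786] [ 0.018 -0.013 -0.003  0.004  0.005 -0.003]
yel [([251, 0, 16, 34, 494], [258.3, 15.4]), ([187, 107, 146, 26, 3398], [259.7, 119.3]), ([495, 233, 17, 28, 398], [504.0, 246.8]), ([499, 329, 13, 21, 209], [505.7, 337.3])] red [([255, 33, 11, 30, 311], [260.0, 47.4]), ([485, 289, 25, 30, 561], [496.8, 305.4]), ([1, 333, 61, 51, 963], [24.3, 351.4])]
```

View pics/w7.png

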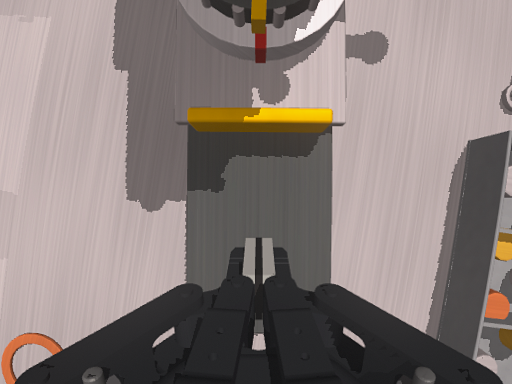

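The pointer at x = 258 sits over the red mark at x = 260, about 1.5° off. Handing in.

```bash
python3 -c "
from h import *
print(ctrl.sign_off())"
```

```text
the job is handed in; nothing more can be done
None
```

I turned the lock collar to its mark with the carriage still drawn out. I then pushed the carriage home by its yellow end plate and handed the job in at about 11 s of robot time. No verdict comes back, so what follows rests on my own checks.

- **Collar:** after the turn I put it about 1.5° short of its mark, with individual readings from 0.5° to 2.5° short. Partway through the push it looked about 2° short, and at home about 1.5° short. All of these are inside the 5° tolerance.
- **Carriage:** the tool stopped advancing after pushing the plate about 0.14 m, and the force rose from about 10 N to 37 N. I took that as the stop; I did not measure the home position any other way.
- **Other parts:** in the top view the bush and both gaskets stayed within about 0.5 px of where they started. I did not re-measure the gear and arbor, but the tool never went near them.
- **Robot:** at hand-in it was clear of everything, with contact force under 1 N.

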